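Clip the lining to the violin ribs with a self-closing spring clip

ROBOT

A 6-joint arm with a two-finger parallel gripper is mounted at the origin on the work surface. World frame = base frame: x ahead of the robot, y to its left, z up, the work surface at z = 0. Lengths are in m, angles in degrees, forces in N, time in s.
With the tool pointing down it reaches from about 0.25 to 0.775 m from the base axis. Payload 4 kg.
Tool frame: the origin (TCP) lies midway between the tips of the shut fingers; the grasp point (between the pads) lies 19 mm behind it; z points along the fingers, y is the direction in which the jaws open and shut (so a half turn about z gives the same grasp; the last joint's range is limited). The gripper opens to 94 mm and grips with 3 to 60 N. Pads are 16 mm wide; open, the fingers measure 119 mm over their backs; the gripper's body (75 mm by 177 mm) begins 78 mm behind the grasp point.
Start: joints at [58.837, 4.996, 78.535, -0, 96.463, -5.907], TCP at [0.235, 0.497, 0.206] pointing down, gripper open.
Joint ranges: [-177.83, 177.83], [-43.37, 116.18], [15.69, 146.23], [-61.86, 241.86], [9.47, 152.12], [-147.06, 147.06]. Speed limits (degrees/s): [159.86, 159.86, 180, 180, 180, 180].

INTERFACE

Orientations are given as a 3x3 rotation matrix whose columns are the frame's x, y, z axes.
In Python, from plant import bot gives the robot as it stands. The module is installed in compiled form; this text tells all that it offers.
- The arm moves only by the tool play_rows, never from a script. Its argument "motion" is one flat list of numbers, 7 for each row, row after row: the turn, a rotation vector about the tool's x, y, z in degrees, then the shift along the tool's x, y, z in mm, then the gripper command: -1 is fully open, 1 is shut, values between are in proportion. A call has 1 to 5 rows; each row is the pose to reach, as a shift and turn from the pose commanded when the call began, along the tool's axes at that moment; what a row does not reach only later rows make up. A row lasts 1/8 s, in which the tool goes at most 62.5 mm and 10.7 degrees, less where a joint would pass 70% of its speed; a pose out of reach is approached as far as the arm can. A call with a gripper value outside its range is refused whole. The fingers move at their own pace and stop on an object; the grip force is fixed at half the most. Time passes only in rows, so rows that repeat a pose let the fingers close. It gives the time, the measured TCP pose, the force and the opening at its end, in the units of the state.
- bot.state(): the state, without advancing time (a new reading comes with each control period).
- bot.snapshot(name): name is "side" or "top" or "wrist"; returns a dict with "image" (384x512x3 uint8, blue, green, red), "mtx" (3x3 intrinsics, pixels), "extrinsics" (4x4, takes a point from camera to world coordinates). Camera axes: x right, y down, z forward; pixel columns grow to the right and rows downward; lengths in m; the calibration is good to about 2 mm. A picture is of the moment at which its call begins. There is no depth.
- bot.hand_in(): hands the job in, once; it reports no verdict.
Trained networks look in the newest picture that a camera, given by its name, has taken for a name from the list of things; names that differ only in an ending like _2 or _b are one class to them, and where a whole thing is asked for, a point or a joint stands for the part that bears it (a point fixed in the world has none). Each returns a list of dicts, best first, with "conf" (0 to 1); they miss things now and then, are a little off and sometimes report something else, mostly with a low value. They report only what shows in the picture. A call takes as long as a camera call. They do not tell look-alikes from the thing itself.
- bot.masks_of(camera, label): "mask" (384x512 bool, what is visible of it) and "bbox" ([left, top, right, bottom] as shares, 0 to 1, of the picture: columns of its width, rows of its height, round what is visible of it).
- bot.mark_of(camera, label): "centre" ([column, row] as shares, 0 to 1, of the picture: columns of its width, rows of its height: a listed point, or the origin of a listed thing).
The state is a dict: "t": time; "joints": joint angles; "qvel": joint speeds; "joint_torque": joint torques, N m; "eef_pos": TCP position; "tool_rot": TCP orientation; "ft_force": force on the tool from outside, world axes, zero at the start; "ft_torque": the same for the moment, N m; "width": finger opening in m.
Only numpy, scipy, OpenCV 4.12 (cv2) and the standard library are available. Lean on these libraries where they do the work, as an engineer would, in place of code of your own. Each camera call takes 0.05 s, during which the arm holds its last target.

TASK

Take the wooden spring clip from the parking rack by squeezing its handles until its jaws stand open, lift it off, and carry it, still squeezed open, to the tilted violin ribs. Place it square over the edge at the blue mark, so that one red pad is outside the rib and the other inside the lining with most of each pad's depth below the edge, then release it so that it grips there by itself. Do not drop the clip, do not press hard on the violin ribs with the fingers, and leave everything else on the bench where it is.

Things in the scene. Friction and masses are not known exactly. Their poses are not given: they have to be found in the camera images.
- clip_pivot (a point): Coil (pivot) of the loose wooden spring clip, pale with red jaw pads, 123 mm long, 85 g. z: jaws to handles; y: hinge axis, clip 22 mm wide; x: the way jaws and handles move; symmetric in x. Jaw tips 54 mm below, pads the last 20 mm, each jaw with pad 12 mm thick in x. Starts upright, gripping the rack's bar, jaw tips 22 mm below its top. While squeezed, axes turn 0.2 rad about y.
- clip_grip (a point): Where to squeeze: midway between the clip's handles, 52 mm out (+z) from the coil. The handles spread outwards: over their outer faces 56 mm here at rest, 62 mm at their ends 16 mm further out. Squeezing them along x opens the jaws; at the stop they are parallel, 34 mm over the outer faces, the pads 22 to 30 mm apart. Takes about 12 N per finger here; 20 to 25 N holds it firmly at the stop.
- clip: The same clip as a whole; origin midway between the jaw tips as it grips something 8 mm thick (axes belong to one lever), 54 mm below the coil; same axes.
- clip_arm (a joint): Opening of the clip's jaws in rad: 0 when it grips something 8 mm thick (bar, or rib with lining), 0.40 squeezed fully open, -0.09 shut on nothing.
- mark (a point): Middle of the blue mark (22 mm wide) on the top edge of rib and lining, the clip's place. z: square out of the edge, 32 degrees from vertical, leaning to the robot; y: along the edge; x: across it, out of the violin. Rib (pale, outside) and lining (dark, inside) are together 8 mm thick, centred here; mould inside (-x) 26 mm below the edge. Jaw tips 22 mm below it put the coil 32 mm out on z.
- rack_top (a point): Middle of the top edge of the parking rack's upright aluminium bar, 75 mm above the bench; the bar is 8 mm thick (x) and 160 mm long (y), standing on a dark wooden foot 75 x 190 x 12 mm. The clip sits somewhere along it.
- cradle: Fixed dark wooden cradle, foot 190 x 250 mm; it carries the violin ribs. Origin on the bench under the middle of the mould; at yaw 0 the high side is away from the robot (+x).
- garland: Violin ribs, pale thin wood 40 mm high round a plywood mould in violin outline, 355 x 207 mm, fixed on the cradle at 32 degrees, low side to the robot, long axis y, wide end +y. Origin: centre of the mould's underside, 85 mm above the bench. Another similar clip is already fixed on the far edge, 208 mm from the mark along -y, its handles reaching 265 mm above the bench.
- glue_jar: Bystander: amber glass jar, 60 mm across, 75 mm high, near the rack. Origin: centre of its underside.
- spool_clamp: Bystander: wooden spool clamp, 36 mm across, 72 mm high, standing behind the cradle. Origin: centre of its underside.
- block_plane: Bystander: small brass and wood plane, 110 x 40 x 45 mm. Origin: centre of its underside.
- chisel: Bystander: chisel, 220 mm long, lying. Origin: on the bench under its ferrule.
- pencil_cup: Bystander: blue cup, 72 mm across, 90 mm high, with pencils to 160 mm. Origin: centre of its underside.
- glue_brush: Bystander: brush 180 mm long, lying on the left. Origin: underside.
- maple_block: Bystander: pale wood block 60 x 120 x 35 mm. Origin: centre of its underside.
Mind the look-alikes: they are no part of the job. Leave any pink look-alike of the part that bears rack_top alone.

How it is judged (in metres and radians):
On the way, in this order (a step that is already met when the one before it is completed fails the run):
1. the clip is squeezed open on the rack, before it is lifted (value of joint clip_arm above 0.15 rad and distance of clip_pivot from where it was at the start of the episode below 0.02 m), for 0.1 s.
2. the clip is lifted clear of the rack's bar, held open by the fingers (value of joint clip_arm above 0.12 rad and z of clip_pivot in the frame of rack_top above 0.07 m and contact force between clip and the fingers above 1 N), for 0.2 s.
3. the jaws, still held open, are around the ribs' edge at the blue mark (value of joint clip_arm above 0.1 rad and x of clip_pivot in the frame of mark between -0.007 and 0.007 m and y of clip_pivot in the frame of mark between -0.014 and 0.014 m and z of clip_pivot in the frame of mark between 0.022 and 0.044 m), for 0.15 s.
At the end, for the whole second after the job is handed in: The clip, released and at rest, grips rib and lining by itself (over 3 N, opening -0.05 to 0.06 rad): coil within 14 mm of the mark along the edge, 7 mm across, 22 to 44 mm out from it; long axis within 0.15 rad of square, hinge axis within 0.25 rad of the edge (x of clip_pivot in the frame of mark between -0.007 and 0.007 m and y of clip_pivot in the frame of mark between -0.014 and 0.014 m and z of clip_pivot in the frame of mark between 0.022 and 0.044 m and angle between the z axis of clip and the z axis of mark, either way round below 0.15 rad and angle between the y axis of clip and the y axis of mark, either way round below 0.25 rad and value of joint clip_arm between -0.05 and 0.06 rad and contact force between clip and garland above 3 N and linear speed of clip below 0.02 m/s); the robot touches nothing.
It fails at once if the clip is dropped on the bench (height (world z) of clip_pivot below 0.07 m).
It fails at once if the fingers press on the violin ribs with more than 10 N (contact force between garland and the fingers above 10 N).
It fails at once if a bystander is moved more than 30 mm (distance of any of glue_jar, spool_clamp, block_plane, chisel, pencil_cup, glue_brush, maple_block from where it was at the start of the episode above 0.03 m).
It also fails if it takes over 48 s, if anything falls off the work surface, if the arm or the gripper's body presses on something with over 40 N, if the wrist force passes 120 N, or if a joint passes its speed limit or range.

## Working session

There is one attempt and no reset: what is moved stays moved. The work goes in short steps, Python scripts to look and compute and a tool call to move; the robot and the scene stay as the last step left them, time stands still between calls to the robot, and variables do not carry over. Pictures are saved under pics/ and viewed, and the job is handed in when it is done.

Besides the shell and the picture viewer there is one more tool, called as name(argument=value, ...) on one line, values as JSON. play_rows: Moves the arm, as the interface text tells. Its arguments: {"type":"object","properties":{"motion":{"type":"array","items":{"type":"number"}}},"required":["motion"]}

```bash
mkdir -p pics
cat > h.py <<'E'
from plant import bot
import numpy as np, cv2
def snap(n,f=None):
    s=bot.snapshot(n)
    if f: cv2.imwrite(f,s["image"])
    return s
def proj(s,p):
    T=np.linalg.inv(np.array(s["extrinsics"]));c=T[:3,:3]@np.array(p)+T[:3,3]
    u=np.array(s["mtx"])@c;return u[:2]/u[2]
def ray(s,px):
    E=np.array(s["extrinsics"]);d=E[:3,:3]@np.linalg.inv(np.array(s["mtx"]))@np.array([px[0],px[1],1.]);return E[:3,3],d/np.linalg.norm(d)
def atz(s,px,z):
    o,d=ray(s,px);return o+d*(z-o[2])/d[2]
def tri(obs):
    A=np.zeros((3,3));b=np.zeros(3)
    for s,p in obs:
        o,d=ray(s,p);M=np.eye(3)-np.outer(d,d);A+=M;b+=M@o
    x=np.linalg.solve(A,b);return x,[np.round(proj(s,x)-np.array(p),1) for s,p in obs]
E
python3 - <<'E'
from h import *
np.set_printoptions(precision=3,suppress=True)
for n in ["side","top","wrist"]:
    s=snap(n,f"pics/{n}0.png");print(n,s["extrinsics"],s["mtx"][0])
    for l in ["clip_pivot","clip_grip","clip","mark","rack_top","garland","cradle","glue_jar"]:
        print(l,[(np.round(np.array(r["centre"])*[512,384],1).tolist(),round(r["conf"],2)) for r in bot.mark_of(n,l)])
print(bot.state())
E
```

```text
side [[ 0.935 -0.195  0.297  0.095]
 [-0.354 -0.566  0.744 -1.059]
 [ 0.023 -0.801 -0.598  0.954]
 [ 0.     0.     0.     1.   ]] [381.977   0.    247.012]
clip_pivot [([227.7, 165.5], 0.53)]
clip_grip [([228.2, 158.3], 0.62)]
clip [([225.0, 177.0], 0.69), ([251.8, 326.6], 0.29)]
mark [([269.0, 188.3], 0.91)]
rack_top [([258.1, 157.3], 0.89), ([155.1, 168.8], 0.71)]
garland [([261.6, 227.3], 0.94)]
cradle [([261.0, 248.6], 0.56)]
glue_jar [([199.0, 186.5], 0.86)]
top [[-0.028 -0.984  0.176  0.237]
 [-0.999  0.033  0.022 -0.011]
 [-0.027 -0.175 -0.984  1.665]
 [ 0.     0.     0.     1.   ]] [496.439   0.    250.724]
clip_pivot [([202.5, 204.6], 0.51)]
clip_grip [([199.3, 199.5], 0.73), ([195.5, 207.4], 0.22)]
clip [([202.0, 204.5], 0.68)]
mark [([280.9, 171.0], 0.71)]
rack_top [([195.5, 204.0], 0.9), ([154.3, 289.5], 0.89)]
garland [([311.9, 199.4], 0.73)]
cradle [([308.0, 204.3], 0.68), ([191.6, 240.9], 0.19)]
glue_jar [([191.2, 239.8], 0.85)]
wrist [[ 0.427  0.869  0.249  0.162]
 [ 0.904 -0.41  -0.117  0.533]
 [ 0.001  0.275 -0.961  0.385]
 [ 0.     0.     0.     1.   ]] [274.998   0.    256.148]
clip_pivot []
clip_grip []
clip []
mark []
rack_top [([138.1, 232.6], 0.86)]
garland []
cradle []
glue_jar [([149.0, 316.3], 0.7)]
{'t': 1.35, 'joints': array([58.838,  4.995, 78.535,  0.001, 96.462, -5.907]), 'qvel': array([ 0.01 ,  0.045, -0.082, -0.002, -0.099,  0.048]), 'joint_torque': array([  0.001, -34.003, -30.26 ,   0.072,   0.024,  -0.   ]), 'eef_pos': array([0.235, 0.497, 0.206]), 'tool_rot': array([[-0.904,  0.427,  0.   ],
       [ 0.427,  0.904,  0.   ],
       [ 0.   ,  0.   , -1.   ]]), 'ft_force': array([ 0.54 ,  0.072, -0.537]), 'ft_torque': array([ 0.042, -0.01 ,  0.007]), 'width': 0.09381380581649694}
```

View pics/side0.png

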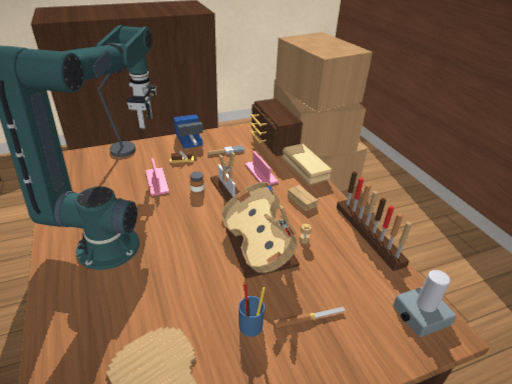

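View pics/top0.png

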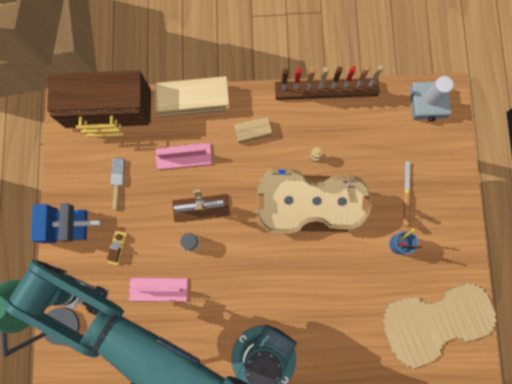

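View pics/wrist0.png

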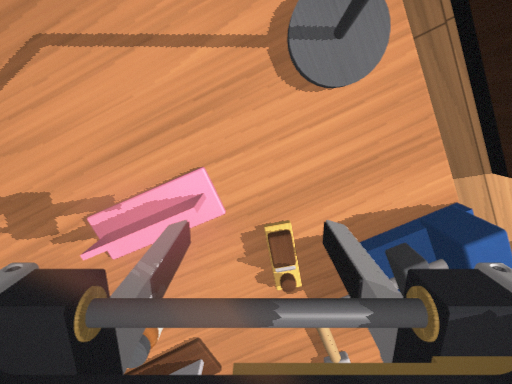

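Run:
```python
import cv2
s=cv2.imread("pics/side0.png");t=cv2.imread("pics/top0.png")
cv2.imwrite("pics/crop_s0.png",cv2.resize(s[110:230,170:330],None,fx=5,fy=5,interpolation=cv2.INTER_CUBIC))
cv2.imwrite("pics/crop_t0.png",cv2.resize(t[140:260,160:320],None,fx=5,fy=5,interpolation=cv2.INTER_CUBIC))
```

```text
(no output)
```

View pics/crop_s0.png

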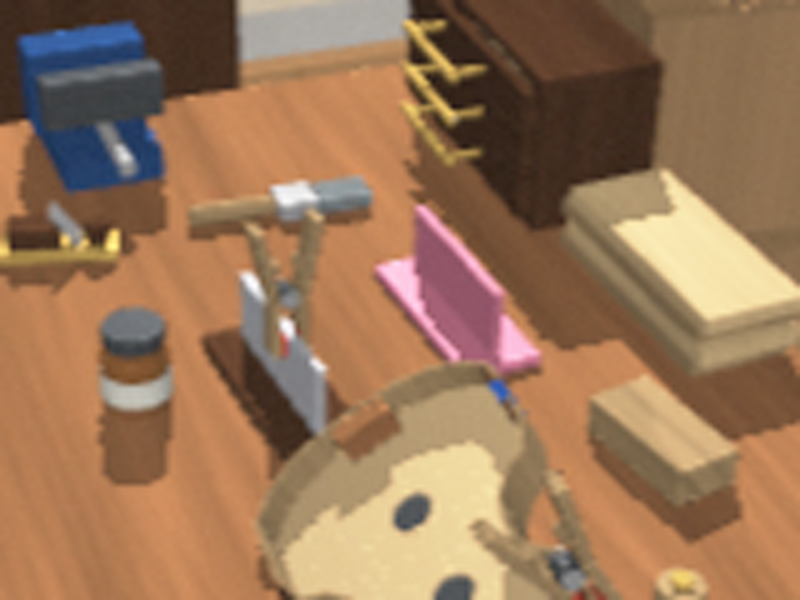

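View pics/crop_t0.png

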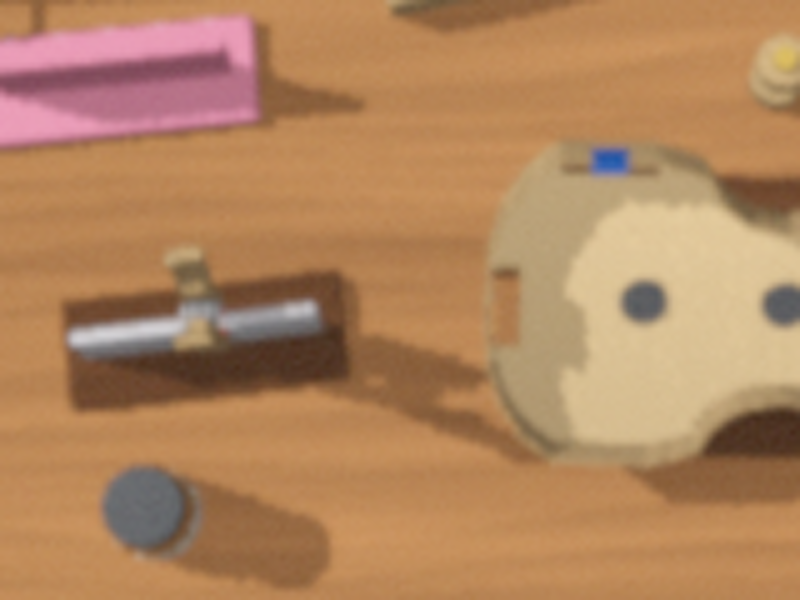

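Run:
```python
from h import *
np.set_printoptions(precision=4,suppress=True)
S=snap("side");T=snap("top")
def m(c,l):
    return [np.array(r["centre"])*[512,384] for r in bot.mark_of(c,l)][:1]
for l in ["clip_pivot","clip_grip","mark","garland"]:
    print(l)
    a=m("side",l);b=m("top",l)
    if a and b: print(a,b,tri([(S,a[0]),(T,b[0])]))
for p in [(174,208),(224,202.4),(195.5,204)]: print("bar",atz(T,p,.075))
# side crop bar ends top edge
c=lambda x,y:(170+x/5,110+y/5)
print("bar side",atz(S,c(243,272),.075),atz(S,c(326,366),.075))
print("coil side z.107",atz(S,(227.7,165.5),.107),atz(S,c(288,295),.107))
print("coil top z.107",atz(T,(160+197/5,140+307/5),.107), atz(T,(202.5,204.6),.107))
# handle ends top crop
print("handles top",atz(T,(160+187/5,140+262/5),.175),atz(T,(160+202/5,140+330/5),.175))
print("handles side",atz(S,c(255,228),.175),atz(S,c(314,215),.175))
# mark blue segmentation
for n,s in (("side",S),("top",T)):
    i=s["image"].astype(int);b=(i[...,0]>130)&(i[...,0]-i[...,2]>90)
    k,lab,st,ce=cv2.connectedComponentsWithStats(b.astype(np.uint8))
    for q in range(1,k):
        if st[q,4]>4: print(n,st[q],ce[q])
```

```text
clip_pivot
[array([223.6928, 166.8096])] [array([189.9008, 240.384 ])] (array([0.4323, 0.2033, 0.1113]), [array([-14.1,   1. ]), array([  4.6, -17.5])])
clip_grip
[array([228.608, 160.896])] [array([200.192 , 199.7952])] (array([0.5027, 0.1799, 0.1431]), [array([-0.6,  0.1]), array([ 0.2, -0.8])])
mark
garland
[array([263.0144, 229.2096])] [array([309.4016, 197.7984])] (array([ 0.5105, -0.1672,  0.0698]), [array([-0.8,  0.2]), array([ 0.2, -0.9])])
bar [0.4877 0.2748 0.075 ]
bar [0.5008 0.1115 0.075 ]
bar [0.4986 0.2045 0.075 ]
bar side [0.4904 0.2708 0.075 ] [0.5114 0.1162 0.075 ]
coil side z.107 [0.5088 0.2024 0.107 ] [0.5002 0.1776 0.107 ]
coil top z.107 [0.5013 0.1876 0.107 ] [0.4906 0.1778 0.107 ]
handles top [0.5179 0.1848 0.175 ] [0.4755 0.176  0.175 ]
handles side [0.4735 0.1779 0.175 ] [0.5239 0.182  0.175 ]
side [174 115  24   6  77] [185.2597 117.4935]
side [269 186   2   4   5] [269.6 187.4]
top [280 171   5   3  15] [282. 172.]
top [ 32 205  14  36 449] [ 38.49   222.8196]
top [ 75 211   3   2   5] [ 76.2 211.4]
```

```bash
cat >> h.py <<'E'
from scipy.spatial.transform import Rotation as R
def plan(pos,rot,g=-1,n=None):
    st=bot.state();p=np.array(st["eef_pos"]);Q=np.array(st["tool_rot"])
    d=Q.T@(np.array(pos)-p)*1000;rv=R.from_matrix(Q.T@np.array(rot)).as_rotvec(degrees=True)
    k=max(np.linalg.norm(d)/62.5,np.linalg.norm(rv)/10.7)
    print("rows>=%.2f"%k,"rv",np.round(rv,2),"d",np.round(d,2))
    n=n or int(np.ceil(k))
    for i in range(1,n+1): print(np.round(np.r_[rv*i/n,d*i/n,g],1).tolist())
def tool(yaw,tilt=0):
    # tool y azimuth yaw deg, z down, tilt outward
    y=np.array([np.cos(np.radians(yaw)),np.sin(np.radians(yaw)),0]);z=np.array([0,0,-1.]);x=np.cross(y,z)
    M=np.c_[x,y,z];return M@R.from_rotvec([-tilt,0,0],degrees=True).as_matrix()
E
python3 - <<'E'
from h import *
plan([.5,.18,.28],tool(6),n=8)
E
```

```text
rows>=6.73 rv [ 1.000e-02 -0.000e+00  5.874e+01] d [-375.4  -173.89  -74.51]
[0.0, -0.0, 7.3, -46.9, -21.7, -9.3, -1.0]
[0.0, -0.0, 14.7, -93.8, -43.5, -18.6, -1.0]
[0.0, -0.0, 22.0, -140.8, -65.2, -27.9, -1.0]
[0.0, -0.0, 29.4, -187.7, -86.9, -37.3, -1.0]
[0.0, -0.0, 36.7, -234.6, -108.7, -46.6, -1.0]
[0.0, -0.0, 44.1, -281.5, -130.4, -55.9, -1.0]
[0.0, -0.0, 51.4, -328.5, -152.2, -65.2, -1.0]
[0.0, -0.0, 58.7, -375.4, -173.9, -74.5, -1.0]
```

Candidates for the thing to grip: the loose clip on the dark-footed aluminium rack (side 227,169; top 199,201), the clip fixed on the ribs (side 283,223; top 350,182), and the empty pink racks (top 158,290 and 183,156). I choose the one on the aluminium bar; the crops showed its handles and red pads.

play_rows(motion=[0,0,7.3,-47,-22,-20,-1,0,0,14.7,-94,-43,-40,-1,0,0,22,-141,-65,-55,-1,0,0,29.4,-188,-87,-65,-1,0,0,36.7,-235,-109,-75,-1])

```text
t: 2.48
eef_pos: [0.4016, 0.2973, 0.2811]
tool_rot: [[-0.467, 0.884, 0.001], [0.884, 0.467, 0.001], [0.0, 0.001, -1.0]]
ft_force: [0.3, 0.8, 0.3]
width: 0.0941
```

Run:
```python
from h import *
plan([.5,.18,.28],tool(6),n=4)
print(bot.state()["eef_pos"])
```

```text
rows>=2.45 rv [ 6.000e-02 -2.000e-02  2.181e+01] d [-149.63   32.32    1.14]
[0.0, -0.0, 5.5, -37.4, 8.1, 0.3, -1.0]
[0.0, -0.0, 10.9, -74.8, 16.2, 0.6, -1.0]
[0.0, -0.0, 16.4, -112.2, 24.2, 0.9, -1.0]
[0.1, -0.0, 21.8, -149.6, 32.3, 1.1, -1.0]
[0.40159959 0.29726249 0.28112454]
```

play_rows(motion=[0,0,7.3,-50,11,0,-1,0,0,14.6,-100,22,0,-1,0,0,21.9,-150,32,1,-1,0,0,21.9,-150,32,1,-1])

```text
t: 2.98
eef_pos: [0.501, 0.1785, 0.2786]
tool_rot: [[-0.102, 0.995, -0.001], [0.995, 0.102, -0.001], [-0.001, -0.001, -1.0]]
ft_force: [-0.3, -0.3, 0.2]
width: 0.0935
```

Run:
```python
from h import *
np.set_printoptions(precision=4,suppress=True)
W=snap("wrist","pics/w1.png");st=bot.state();print(st["eef_pos"],st["tool_rot"],st["joints"]);print(W["extrinsics"])
for l in ["clip_pivot","clip_grip","rack_top","mark"]:
    print(l,[(np.round(np.array(r["centre"])*[512,384],1).tolist(),round(r["conf"],2)) for r in bot.mark_of("wrist",l)])
```

```text
[0.5    0.1801 0.279 ] [[-0.1048  0.9945 -0.0012]
 [ 0.9945  0.1048  0.0002]
 [ 0.0003 -0.0011 -1.    ]] [ 13.681    2.5228  72.8866   0.027  104.6535   7.6716]
[[ 0.9948  0.0979  0.0273  0.4933]
 [ 0.1016 -0.9564 -0.274   0.2595]
 [-0.0007  0.2753 -0.9613  0.458 ]
 [ 0.      0.      0.      1.    ]]
clip_pivot [([254.0, 171.2], 0.8)]
clip_grip [([252.6, 179.0], 0.96)]
rack_top [([394.4, 130.5], 0.93), ([49.7, 25.1], 0.71), ([254.6, 159.0], 0.56)]
mark []
```

View pics/w1.png

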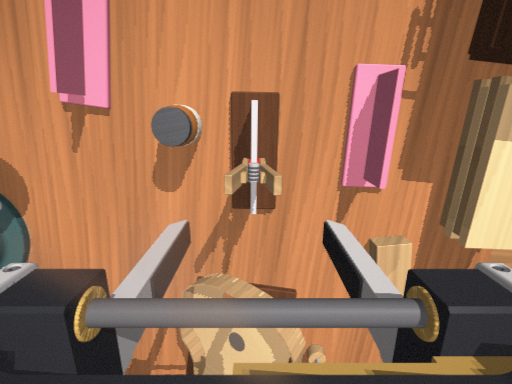

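Run:
```python
from h import *
np.set_printoptions(precision=4,suppress=True)
i=cv2.imread("pics/w1.png");cv2.imwrite("pics/w1c.png",cv2.resize(i[85:225,195:315],None,fx=5,fy=4.2))
import types
s=dict(mtx=bot.snapshot("wrist")["mtx"],extrinsics=np.array([[ 0.9948,0.0979,0.0273,0.4933],[0.1016,-0.9564,-0.274,0.2595],[-0.0007,0.2753,-0.9613,0.458],[0,0,0,1]]))
a=atz(s,(254.5,101),.075);b=atz(s,(253.8,213.5),.075);print(a,b,np.degrees(np.arctan2((a-b)[1],(a-b)[0]))-90,np.linalg.norm(a-b))
print(atz(s,(254,171.2),.107),atz(s,(252.6,179),.159))
print(atz(s,(235,178),.170),atz(s,(270.5,178),.170))
```

```text
[0.4892 0.2755 0.075 ] [0.504 0.118 0.075] 5.362960366840795 0.1582250537541869
[0.4975 0.188  0.107 ] [0.4962 0.1896 0.159 ]
[0.4772 0.1914 0.17  ] [0.5151 0.1952 0.17  ]
```

View pics/w1c.png

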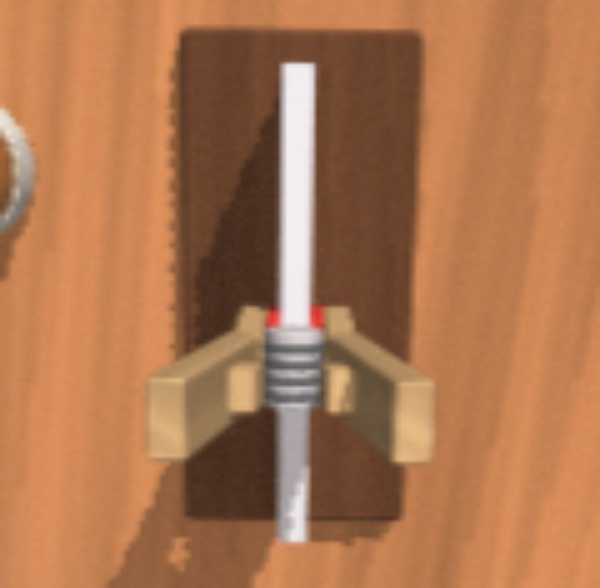

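Run:
```python
from h import *
np.set_printoptions(precision=4,suppress=True)
s=dict(mtx=bot.snapshot("wrist")["mtx"],extrinsics=np.array([[ 0.9948,0.0979,0.0273,0.4933],[0.1016,-0.9564,-0.274,0.2595],[-0.0007,0.2753,-0.9613,0.458],[0,0,0,1]]))
a=atz(s,(224.8,184.8),.175);b=atz(s,(281.5,185),.175);print(a,b,(a+b)/2,b-a,np.linalg.norm(b-a))
print(atz(s,(253.8,172),.112))
c=(a+b)/2
plan([c[0],c[1],.205],tool(5.4),n=3)
```

```text
[0.4673 0.1841 0.175 ] [0.5273 0.19   0.175 ] [0.4973 0.187  0.175 ] [0.0599 0.0059 0.    ] 0.06021301013400083
[0.4973 0.1879 0.112 ]
rows>=1.20 rv [ 0.04 -0.02  0.87] d [ 4.81 -1.08 74.85]
[0.0, -0.0, 0.3, 1.6, -0.4, 25.0, -1.0]
[0.0, -0.0, 0.6, 3.2, -0.7, 49.9, -1.0]
[0.0, -0.0, 0.9, 4.8, -1.1, 74.9, -1.0]
```

Run:
```python
from h import *
for k in range(3):
    print(bot.state()["eef_pos"],bot.state()["t"]); bot.snapshot("side")
plan([.4973,.187,.205],tool(5.4),n=3)
```

```text
[0.49885612 0.18232583 0.27985335] 3.325
[0.49890591 0.18220403 0.27979668] 3.375
[0.49899667 0.18210119 0.27977203] 3.425
rows>=1.20 rv [ 0.02 -0.01  0.83] d [ 5.2  -1.25 74.71]
[0.0, -0.0, 0.3, 1.7, -0.4, 24.9, -1.0]
[0.0, -0.0, 0.6, 3.5, -0.8, 49.8, -1.0]
[0.0, -0.0, 0.8, 5.2, -1.2, 74.7, -1.0]
```

play_rows(motion=[0,0,0.4,3,-1,30,-1,0,0,0.9,5,-1,60,-1,0,0,0.9,5,-1,75,-1,0,0,0.9,5,-1,75,-1,0,0,0.9,5,-1,75,-1])

```text
t: 4.1
eef_pos: [0.4986, 0.1863, 0.2059]
tool_rot: [[-0.091, 0.996, 0.002], [0.996, 0.091, 0.001], [0.0, 0.002, -1.0]]
ft_force: [-0.2, -0.4, -0.4]
width: 0.0941
```

Run:
```python
from h import *
np.set_printoptions(precision=4,suppress=True)
W=snap("wrist","pics/w2.png");st=bot.state();print(st["eef_pos"],st["tool_rot"]);print(W["extrinsics"])
print(proj(W,st["eef_pos"]))
plan([.4973,.187,.140],tool(5.4),n=3)
```

```text
[0.4987 0.1863 0.2062] [[-0.0914  0.9958  0.0028]
 [ 0.9958  0.0914  0.0008]
 [ 0.0005  0.0029 -1.    ]]
[[ 0.9958  0.0871  0.0278  0.4911]
 [ 0.0914 -0.9577 -0.2728  0.267 ]
 [ 0.0029  0.2742 -0.9617  0.3855]
 [ 0.      0.      0.      1.    ]]
[255.7312 233.3077]
rows>=1.06 rv [ 0.17 -0.03 -0.15] d [ 0.79 -1.54 66.18]
[0.1, -0.0, -0.1, 0.3, -0.5, 22.1, -1.0]
[0.1, -0.0, -0.1, 0.5, -1.0, 44.1, -1.0]
[0.2, -0.0, -0.2, 0.8, -1.5, 66.2, -1.0]
```

View pics/w2.png

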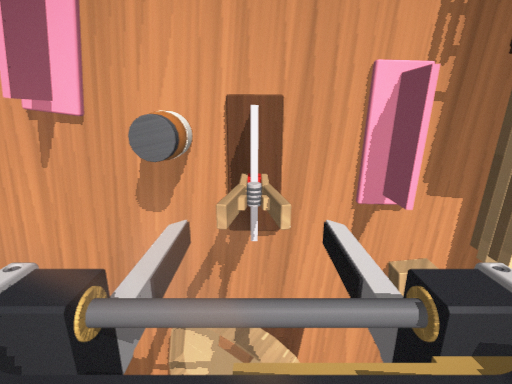

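Run:
```python
from h import *
i=cv2.imread("pics/w2.png");cv2.imwrite("pics/w2c.png",cv2.resize(i[160:250,200:310],None,fx=6,fy=6))
s=dict(mtx=bot.snapshot("wrist")["mtx"],extrinsics=np.array([[ 0.9958,0.0871,0.0278,0.4911],[0.0914,-0.9577,-0.2728,0.267],[0.0029,0.2742,-0.9617,0.3855],[0,0,0,1]]))
for p,z in [((218,213),.175),((290,213),.175),((254,213),.175),((254,194),.112),((254.5,106),.075),((254.5,240),.075)]: print(p,np.round(atz(s,p,z),4))
```

```text
(218, 213) [0.4679 0.1873 0.175 ]
(290, 213) [0.5262 0.1926 0.175 ]
(254, 213) [0.497 0.19  0.175]
(254, 194) [0.4969 0.1878 0.112 ]
(254.5, 106) [0.4894 0.2754 0.075 ]
(254.5, 240) [0.5036 0.1182 0.075 ]
```

View pics/w2c.png

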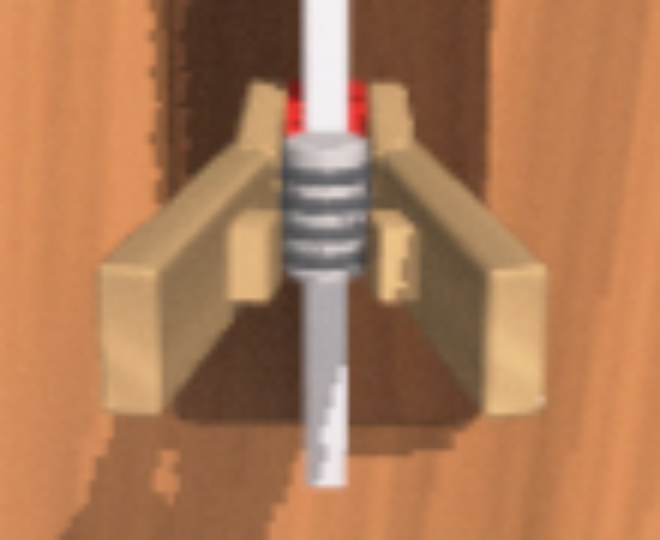

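play_rows(motion=[0,0,0,0.4,-0.5,22,-1,0.1,0,0,0.8,-1.6,44,-1,0.2,0,0,0.8,-1.6,66,-1,0.2,0,0,0.8,-1.6,66,-1,0.2,0,0,0.8,-1.6,66,-1])

```text
t: 4.82
eef_pos: [0.4971, 0.187, 0.14]
tool_rot: [[-0.091, 0.996, -0.001], [0.996, 0.091, 0.0], [0.0, -0.001, -1.0]]
ft_force: [-0.4, 0.3, -0.2]
width: 0.0942
```

Run:
```python
from h import *
np.set_printoptions(precision=4,suppress=True)
W=snap("wrist","pics/w3.png");st=bot.state();print(st["eef_pos"],st["tool_rot"]);
S=snap("side","pics/s3.png")
cv2.imwrite("pics/s3c.png",cv2.resize(S["image"][90:240,170:330],None,fx=4,fy=4))
plan([.497,.187,.140],tool(5.4),n=3)
```

```text
[0.4972 0.187  0.1403] [[-0.0913  0.9958 -0.0006]
 [ 0.9958  0.0913  0.0005]
 [ 0.0006 -0.0005 -1.    ]]
rows>=0.01 rv [-0.02 -0.03 -0.16] d [-0.   -0.27  0.28]
[-0.0, -0.0, -0.1, -0.0, -0.1, 0.1, -1.0]
[-0.0, -0.0, -0.1, -0.0, -0.2, 0.2, -1.0]
[-0.0, -0.0, -0.2, -0.0, -0.3, 0.3, -1.0]
```

View pics/w3.png

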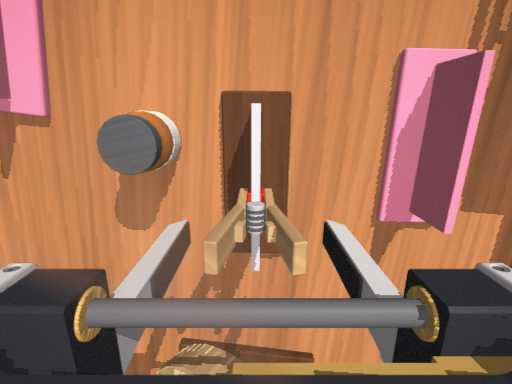

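View pics/s3c.png

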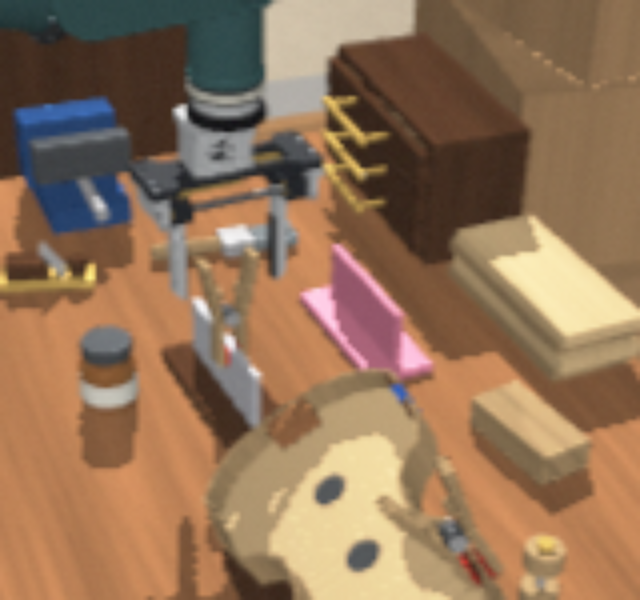

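play_rows(motion=[0,0,0,0,0,0,-0.15,0,0,0,0,0,0,0,0,0,0,0,0,0,0.2,0,0,0,0,0,0,0.6,0,0,0,0,0,0,1])

```text
t: 5.55
eef_pos: [0.4961, 0.1867, 0.1382]
tool_rot: [[-0.091, 0.996, -0.004], [0.996, 0.091, -0.0], [-0.0, -0.004, -1.0]]
ft_force: [0.4, 0.1, -0.5]
width: 0.0474
```

play_rows(motion=[0,0,0,0,0,0,1,0,0,0,0,0,0,1,0,0,0,0,0,0,1])

```text
t: 5.92
eef_pos: [0.4962, 0.1868, 0.1384]
tool_rot: [[-0.091, 0.996, -0.004], [0.996, 0.091, -0.0], [0.0, -0.004, -1.0]]
ft_force: [-0.5, 0.2, -0.2]
width: 0.0334
```

Run:
```python
from h import *
np.set_printoptions(precision=4,suppress=True)
W=snap("wrist","pics/w4.png");st=bot.state();print(st["eef_pos"],st["width"],st["ft_force"],st["t"])
S=snap("side","pics/s4.png")
cv2.imwrite("pics/s4c.png",cv2.resize(S["image"][130:230,170:270],None,fx=6,fy=6,interpolation=cv2.INTER_CUBIC))
```

```text
[0.4963 0.1868 0.1385] 0.03355896869402905 [ 0.3409 -0.1078 -0.2595] 5.975
```

View pics/w4.png

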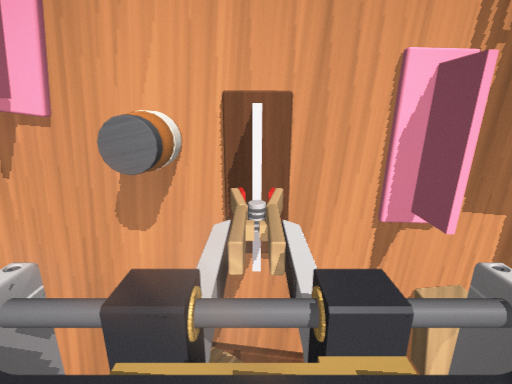

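View pics/s4c.png

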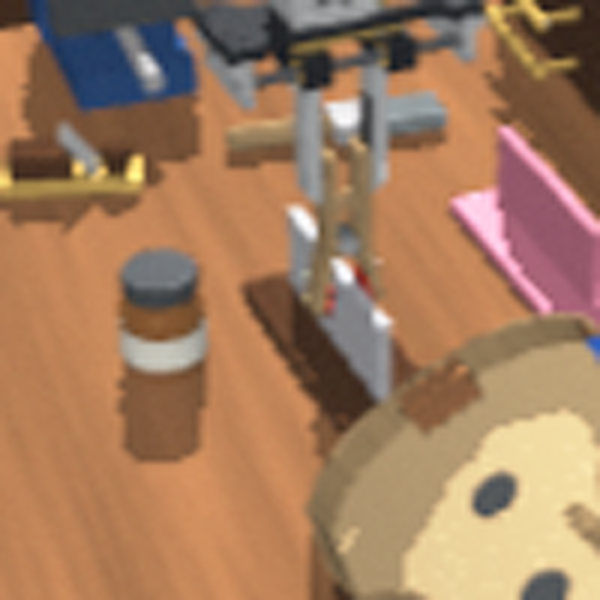

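play_rows(motion=[0,0,0,0,0,-10,1,0,0,0,0,0,-25,1,0,0,0,0,0,-50,1,0,0,0,0,0,-80,1,0,0,0,0,0,-110,1])

```text
t: 6.65
eef_pos: [0.4969, 0.1869, 0.251]
tool_rot: [[-0.091, 0.996, -0.002], [0.996, 0.091, 0.0], [0.0, -0.002, -1.0]]
ft_force: [0.1, -0.6, -0.4]
width: 0.0337
```

play_rows(motion=[0,0,0,0,0,-30,1,0,0,0,0,0,-40,1,0,0,0,0,0,-40,1])

```text
t: 7.02
eef_pos: [0.4971, 0.1869, 0.2895]
tool_rot: [[-0.091, 0.996, -0.002], [0.996, 0.091, 0.0], [0.0, -0.002, -1.0]]
ft_force: [-0.6, 0.5, -0.9]
width: 0.0338
```

Run:
```python
from h import *
np.set_printoptions(precision=4,suppress=True)
W=snap("wrist","pics/w5.png");st=bot.state();print(st["eef_pos"],st["tool_rot"],st["width"],st["ft_force"],st["t"],st["joints"])
S=snap("side","pics/s5.png");T=snap("top","pics/t5.png")
cv2.imwrite("pics/s5c.png",cv2.resize(S["image"][60:220,180:340],None,fx=4,fy=4,interpolation=cv2.INTER_CUBIC))
cv2.imwrite("pics/t5c.png",cv2.resize(T["image"][140:240,240:340],None,fx=6,fy=6,interpolation=cv2.INTER_CUBIC))
cv2.imwrite("pics/w5c.png",cv2.resize(W["image"][160:310,190:320],None,fx=5,fy=4,interpolation=cv2.INTER_CUBIC))
print(W["extrinsics"], W["mtx"])
for n,s in (("side",S),("top",T),("wrist",W)):
  for l in ["clip_pivot","mark"]:
    r=bot.mark_of(n,l); print(n,l,[(np.round(np.array(q["centre"])*[512,384],1).tolist(),round(q["conf"],2)) for q in r])
```

```text
[0.4967 0.1868 0.2881] [[-0.0914  0.9958 -0.004 ]
 [ 0.9958  0.0914 -0.0004]
 [-0.     -0.004  -1.    ]] 0.033625475681491636 [ 0.1189 -0.0488 -1.8571] 7.075 [ 14.4603   2.6155  71.7667   0.0366 105.8425   9.2286]
[[ 0.9958  0.0881  0.0241  0.4903]
 [ 0.0913 -0.9576 -0.2732  0.2677]
 [-0.001   0.2742 -0.9617  0.469 ]
 [ 0.      0.      0.      1.    ]] [[274.9977   0.     256.148 ]
 [  0.     274.9977 192.6367]
 [  0.       0.       1.    ]]
side clip_pivot [([228.1, 137.8], 0.65)]
side mark [([270.7, 190.9], 0.81), ([195.7, 188.9], 0.15)]
top clip_pivot []
top mark [([196.5, 205.2], 0.59)]
wrist clip_pivot [([256.1, 213.5], 0.97)]
wrist mark [([286.2, 373.3], 0.85), ([244.8, 196.7], 0.31)]
```

View pics/w5.png

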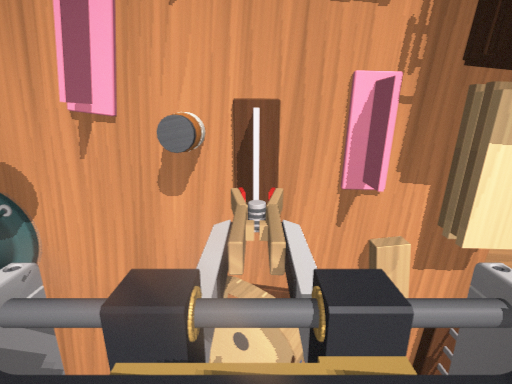

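View pics/s5c.png

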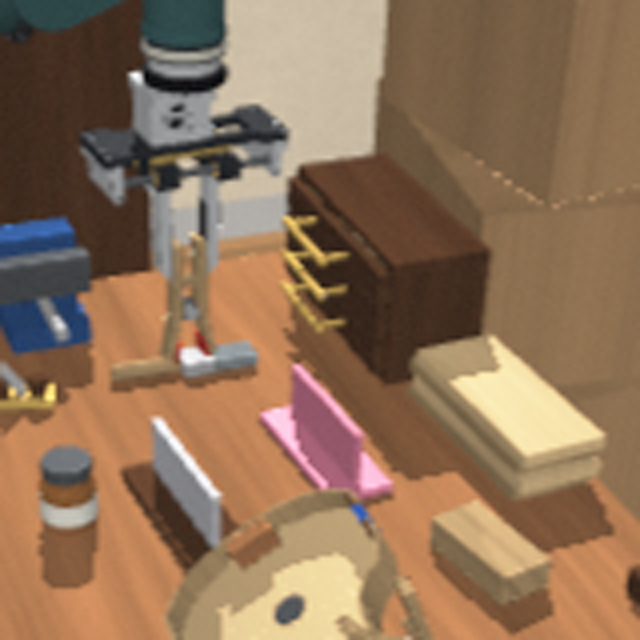

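View pics/t5c.png

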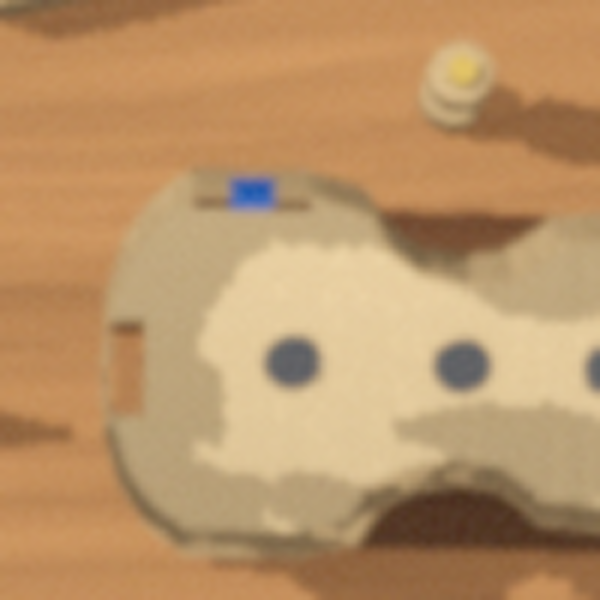

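View pics/w5c.png

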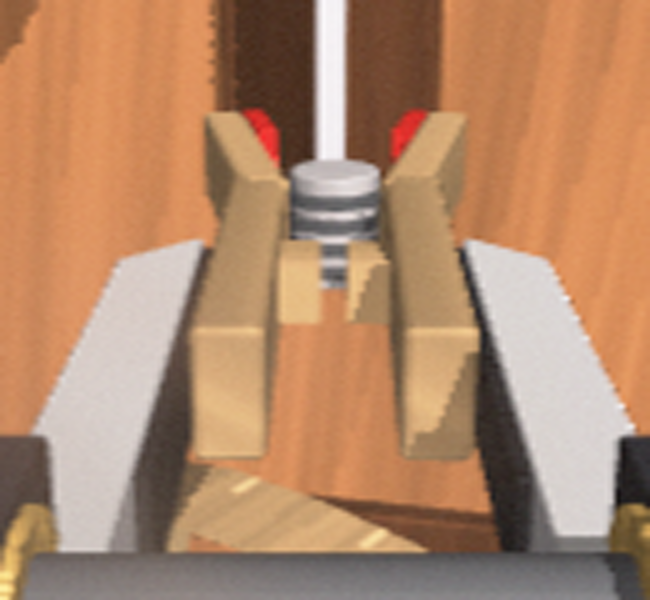

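Run:
```python
from h import *
np.set_printoptions(precision=4,suppress=True)
S=snap("side");T=snap("top");W=snap("wrist")
for a,b in [((270,188),(282.2,172.3)),((269.6,187.4),(282,172)),((269.6,187.6),(281,171.2))]: print(tri([(S,a),(T,b)]))
m,_=tri([(S,(269.8,187.6)),(T,(282.1,172.2))])
t=lambda x,y:(240+x/6,140+y/6)
for p in [(195,203),(310,205),(253,180),(253,210)]: print(p,atz(T,t(*p),m[2]))
st=bot.state();Q=np.array(st["tool_rot"]);p=np.array(st["eef_pos"])
for z in (.031,.033,.035): print(proj(W,p+Q@[0,0,z]), proj(W,p+Q@[0.011,0,z]),proj(W,p+Q@[-.011,0,z]))
for z in (-.035,): print([proj(W,p+Q@[x,y,z]) for x,y in ((.011,-.017),(-.011,-.017),(.011,.017),(-.011,.017))])
i=W["image"];print(i.shape)
```

```text
(array([ 0.573 , -0.077 ,  0.1693]), [array([ 0.1, -0. ]), array([-0. ,  0.1])])
(array([ 0.5726, -0.0761,  0.1716]), [array([ 0.3, -0.1]), array([-0.1,  0.4])])
(array([ 0.5751, -0.073 ,  0.1683]), [array([ 0.6, -0.1]), array([-0.2,  0.6])])
(195, 203) [ 0.5691 -0.0471  0.1709]
(310, 205) [ 0.566  -0.1059  0.1709]
(253, 180) [ 0.5801 -0.0772  0.1709]
(253, 210) [ 0.5644 -0.0766  0.1709]
[255.6624 217.4074] [255.6547 204.6165] [255.6699 229.8587]
[255.6658 216.5301] [255.6581 203.8374] [255.6732 228.8887]
[255.6691 215.6677] [255.6616 203.0717] [255.6764 227.9348]
[array([225.9195, 240.9634]), array([227.0354, 274.6286]), array([285.0635, 240.9508]), array([284.0021, 274.6146])]
(384, 512, 3)
```

Run:
```python
from h import *
np.set_printoptions(precision=4,suppress=True)
M=np.array([.573,-.077,.170]);Q=tool(-3,32);print(Q)
plan(M-Q[:,2]*.143,Q,g=1,n=10)
```

```text
[[ 0.0523  0.8469  0.5292]
 [ 0.9986 -0.0444 -0.0277]
 [ 0.      0.5299 -0.848 ]]
rows>=4.16 rv [-32.15  -2.29   8.03] d [-258.81  -23.2    -2.83]
[-3.2, -0.2, 0.8, -25.9, -2.3, -0.3, 1.0]
[-6.4, -0.5, 1.6, -51.8, -4.6, -0.6, 1.0]
[-9.6, -0.7, 2.4, -77.6, -7.0, -0.8, 1.0]
[-12.9, -0.9, 3.2, -103.5, -9.3, -1.1, 1.0]
[-16.1, -1.1, 4.0, -129.4, -11.6, -1.4, 1.0]
[-19.3, -1.4, 4.8, -155.3, -13.9, -1.7, 1.0]
[-22.5, -1.6, 5.6, -181.2, -16.2, -2.0, 1.0]
[-25.7, -1.8, 6.4, -207.1, -18.6, -2.3, 1.0]
[-28.9, -2.1, 7.2, -232.9, -20.9, -2.5, 1.0]
[-32.2, -2.3, 8.0, -258.8, -23.2, -2.8, 1.0]
```

play_rows(motion=[-3.2,-0.2,0.8,-20,-2,-10,1,-6.4,-0.5,1.6,-48,-5,-20,1,-9.6,-0.7,2.4,-78,-7,-25,1,-12.9,-0.9,3.2,-104,-9,-25,1,-16,-1.1,4,-130,-12,-25,1])

```text
t: 8.25
eef_pos: [0.4966, 0.0555, 0.3139]
tool_rot: [[-0.02, 0.961, 0.275], [1.0, 0.022, -0.004], [-0.01, 0.275, -0.961]]
ft_force: [-0.3, 0.2, -1.0]
width: 0.0336
```

Run:
```python
from h import *
np.set_printoptions(precision=4,suppress=True)
print(bot.state()["width"],bot.state()["joints"])
M=np.array([.573,-.077,.170]);Q=tool(-3,32)
plan(M-Q[:,2]*.143,Q,g=1,n=5)
```

```text
0.033564506889435304 [  0.0306 -13.6372  85.2534  -0.2289  92.4166  -1.2125]
rows>=2.09 rv [-16.01  -1.18   4.  ] d [-128.27   -8.3    22.45]
[-3.2, -0.2, 0.8, -25.7, -1.7, 4.5, 1.0]
[-6.4, -0.5, 1.6, -51.3, -3.3, 9.0, 1.0]
[-9.6, -0.7, 2.4, -77.0, -5.0, 13.5, 1.0]
[-12.8, -0.9, 3.2, -102.6, -6.6, 18.0, 1.0]
[-16.0, -1.2, 4.0, -128.3, -8.3, 22.4, 1.0]
```

play_rows(motion=[-3.2,-0.2,0.8,-26,-2,4,1,-6.4,-0.5,1.6,-51,-3,9,1,-9.6,-0.7,2.4,-77,-5,14,1,-12.8,-0.9,3.2,-103,-7,18,1,-16,-1.2,4,-128,-8,22,1])

```text
t: 8.88
eef_pos: [0.4972, -0.0727, 0.2914]
tool_rot: [[0.053, 0.847, 0.529], [0.999, -0.044, -0.028], [-0.001, 0.529, -0.848]]
ft_force: [0.1, -0.1, -0.4]
width: 0.0338
```

play_rows(motion=[0,0,0,0,0,0,1,0,0,0,0,0,0,1])

```text
t: 9.12
eef_pos: [0.4977, -0.0716, 0.2919]
tool_rot: [[0.052, 0.848, 0.527], [0.999, -0.044, -0.027], [-0.0, 0.528, -0.849]]
ft_force: [0.5, 0.7, -1.4]
width: 0.0335
```

Run:
```python
from h import *
np.set_printoptions(precision=4,suppress=True)
W=snap("wrist","pics/w6.png");st=bot.state();print(st["eef_pos"],st["tool_rot"],st["width"],st["t"],st["joints"])
S=snap("side","pics/s6.png");T=snap("top")
cv2.imwrite("pics/s6c.png",cv2.resize(S["image"][90:240,190:350],None,fx=4,fy=4,interpolation=cv2.INTER_CUBIC))
import pickle;pickle.dump((W,S,T,st),open("v6.pkl","wb"))
for n in("side","wrist"): print(n,[(np.round(np.array(q["centre"])*[512,384],1).tolist(),round(q["conf"],2)) for q in bot.mark_of(n,"mark")])
print(proj(W,[.573,-.077,.17]))
M=np.array([.573,-.077,.170]);Q=tool(-3,32)
plan(M-Q[:,2]*.143,Q,g=1,n=5)
```

```text
[ 0.498  -0.0713  0.2921] [[ 0.0511  0.8481  0.5274]
 [ 0.9987 -0.0433 -0.0271]
 [-0.0002  0.5281 -0.8492]] 0.03371865278900129 9.175 [-21.3787 -25.708  100.6374   9.9686  74.7519 -18.4708]
side [([271.0, 190.4], 0.91)]
wrist [([253.6, 182.7], 0.63)]
[255.5999 185.1235]
rows>=0.03 rv [-0.13 -0.04  0.1 ] d [-1.9  -0.83  0.1 ]
[-0.0, -0.0, 0.0, -0.4, -0.2, 0.0, 1.0]
[-0.1, -0.0, 0.0, -0.8, -0.3, 0.0, 1.0]
[-0.1, -0.0, 0.1, -1.1, -0.5, 0.1, 1.0]
[-0.1, -0.0, 0.1, -1.5, -0.7, 0.1, 1.0]
[-0.1, -0.0, 0.1, -1.9, -0.8, 0.1, 1.0]
```

View pics/w6.png

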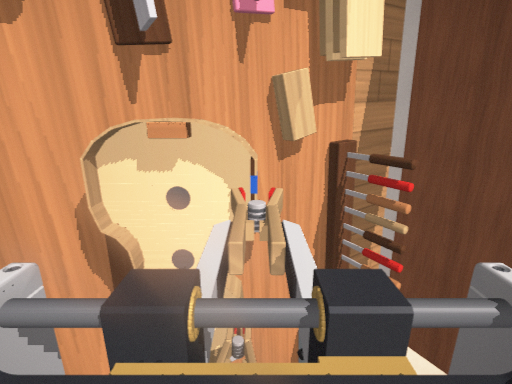

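View pics/s6c.png

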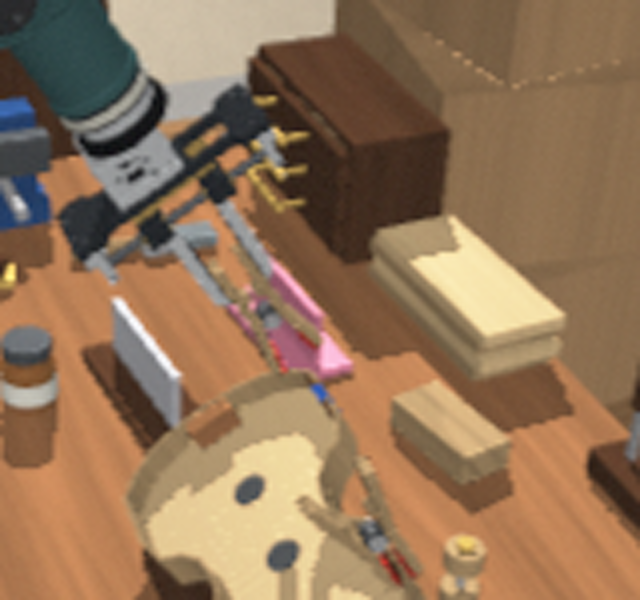

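Run:
```python
from h import *
import pickle
np.set_printoptions(precision=4,suppress=True)
W,S,T,st=pickle.load(open("v6.pkl","rb"))
cv2.imwrite("pics/w6c.png",cv2.resize(W["image"][145:235,205:305],None,fx=6,fy=6,interpolation=cv2.INTER_CUBIC))
cs={}
for n,s in (("wrist",W),("side",S),("top",T)):
    i=s["image"].astype(int);b=(i[...,0]>110)&(i[...,0]-i[...,2]>70)
    k,lab,stt,ce=cv2.connectedComponentsWithStats(b.astype(np.uint8))
    for q in range(1,k):
        if stt[q,4]>3: print(n,stt[q],ce[q])
```

```text
wrist [251 176   6  17 102] [253.5 184. ]
side [174 115  24   7 107] [185.1495 117.8411]
side [268 186   3   4   7] [269.2857 187.4286]
top [ 31 205  16  36 506] [ 38.8874 222.5079]
top [ 74 211  10   9  81] [ 78.7901 214.8148]
top [ 57 212   1   6   6] [ 57.  214.5]
top [ 74 227  10  12  99] [ 78.3939 232.0707]
top [ 56 228   2   3   5] [ 56.6 229. ]
top [ 56 233   1   6   6] [ 56.  235.5]
```

View pics/w6c.png

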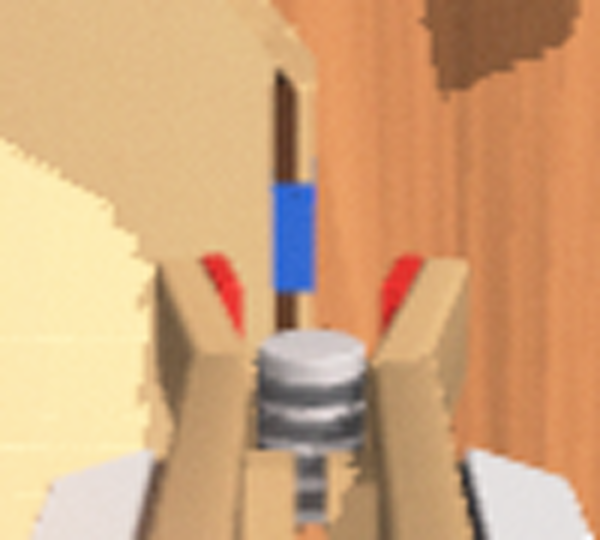

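Run:
```python
from h import *
import pickle
np.set_printoptions(precision=4,suppress=True)
W,S,T,st=pickle.load(open("v6.pkl","rb"))
Q=np.array(st["tool_rot"]);p=np.array(st["eef_pos"])
w=(W,(253.8,184.2));s=(S,(269.6,187.6));t=(T,(282.1,172.2))
for o in ([w,s],[w,t],[w,s,t],[s,t]):
    x,r=tri(o);print(x,Q.T@(x-p)*1000,r)
x,_=tri([w,s,t])
for z in(.14,.143,.146):
  print([proj(W,x2) for x2 in [p+Q@[0,0,z]]])
# size-based depth
for z in(.13,.14,.15,.16):
  print(z,[proj(W,p+Q@[-.003+a,-.002+b,z])for a,b in((.011,-.004),(-.011,.004))])
# jaws: where do tips project if aligned (z=.087) inner faces +-.013
print([proj(W,p+Q@[.011,b,.087]) for b in(-.017,-.011,.011,.017)])
```

```text
[ 0.5713 -0.0755  0.1699] [ -0.4572  -2.2084 142.5182] [array([ 0.5, -0. ]), array([-0.1,  0.1])]
[ 0.5747 -0.0773  0.1633] [ -2.1147  -2.6976 150.0624] [array([ 0.1, -0.2]), array([0.1, 0.1])]
[ 0.5721 -0.076   0.1699] [ -0.9073  -1.5436 142.9987] [array([1. , 0.2]), array([0.1, 0.1]), array([-0.2,  0.5])]
[ 0.5723 -0.0765  0.171 ] [ -1.3901  -0.7244 142.1612] [array([ 0.3, -0.1]), array([-0.1,  0.3])]
[array([256.1191, 184.3239])]
[array([256.1193, 183.713 ])]
[array([256.1194, 183.1127])]
0.13 [array([250.912 , 179.7384]), array([257.8329, 197.9557])]
0.14 [array([251.0657, 177.8054]), array([257.7839, 195.5319])]
0.15 [array([251.2105, 175.9829]), array([257.7377, 193.2441])]
0.16 [array([251.3473, 174.2615]), array([257.6941, 191.0812])]
[array([239.1176, 186.7058]), array([245.1124, 186.6992]), array([267.0937, 186.6748]), array([273.0888, 186.6681])]
```

play_rows(motion=[0,0,0,-0.3,-1,15,1,0,0,0,-0.6,-2,30,1,0,0,0,-1,-3,45,1,0,0,0,-1,-3.3,45,1,0,0,0,-1,-3.3,45,1])

```text
t: 10.0
eef_pos: [0.5187, -0.0741, 0.2514]
tool_rot: [[0.052, 0.848, 0.527], [0.999, -0.044, -0.028], [-0.0, 0.528, -0.849]]
ft_force: [0.3, -0.2, -1.0]
width: 0.0334
```

Run:
```python
from h import *
import pickle
np.set_printoptions(precision=4,suppress=True)
W=snap("wrist","pics/w7.png");st=bot.state();print(st["eef_pos"],st["tool_rot"],st["width"],st["t"],st["ft_force"])
S=snap("side","pics/s7.png")
pickle.dump((W,S,st),open("v7.pkl","wb"))
cv2.imwrite("pics/s7c.png",cv2.resize(S["image"][130:220,220:320],None,fx=6,fy=6,interpolation=cv2.INTER_CUBIC))
cv2.imwrite("pics/w7c.png",cv2.resize(W["image"][145:235,205:305],None,fx=6,fy=6,interpolation=cv2.INTER_CUBIC))
Q=np.array(st["tool_rot"]);p=np.array(st["eef_pos"])
for x in ([.5721,-.076,.1699],[.5713,-.0755,.1699],[.5723,-.0765,.171]): print(Q.T@(np.array(x)-p)*1000, proj(W,x))
print(proj(W,p+Q@[0,0,.098]))
```

```text
[ 0.5187 -0.0742  0.252 ] [[ 0.0521  0.8478  0.5278]
 [ 0.9986 -0.0439 -0.0281]
 [-0.0006  0.5285 -0.8489]] 0.03328499100135186 10.05 [-1.408  -0.04   -0.0249]
[ 0.9908  1.9263 97.8992] [258.0656 193.7356]
[ 1.4484  1.2261 97.4629] [257.3995 193.4317]
[ 0.5012  2.6992 97.085 ] [258.809  194.4017]
[256.228  194.6165]
```

View pics/w7c.png

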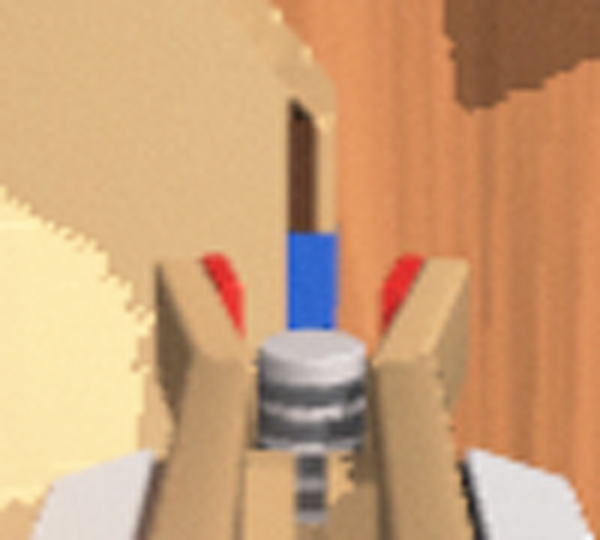

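View pics/s7c.png

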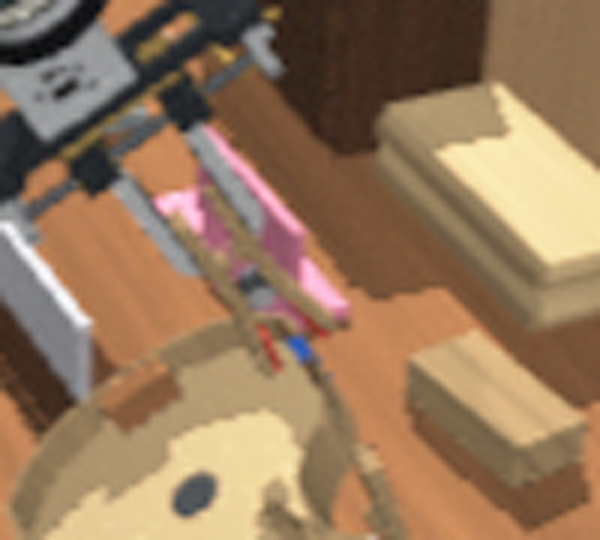

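Run:
```python
from h import *
import pickle
np.set_printoptions(precision=2,suppress=True)
W,S,st=pickle.load(open("v7.pkl","rb"))
Q=np.array(st["tool_rot"]);p=np.array(st["eef_pos"])
for z in(.09,.094,.098,.102,.106):
  a=[proj(W,p+Q@[x+.011,0,z]) [1] for x in(-.004,-.002,0,.002,.004)]
  b=proj(W,p+Q@[0.005,.004,z])-proj(W,p+Q@[0.005,-.004,z]);print(z,np.array(a),b[0])
# dark lining far end and blue
v6=pickle.load(open("v6.pkl","rb"))
W,S6,T,st=v6;Q=np.array(st["tool_rot"]);p=np.array(st["eef_pos"])
for z in(.135,.139,.143,.147,.151):
  a=[proj(W,p+Q@[x+.011,0,z]) [1] for x in(-.004,-.002,0,.002,.004)]
  c=[proj(W,p+Q@[x-.011,0,z]) [1] for x in(-.004,-.002,0,.002,.004)]
  print(z,np.array(a),np.array(c))
```

```text
0.09 [190.21 188.31 186.4  184.48 182.55] 7.87086580136841
0.094 [189.18 187.3  185.41 183.52 181.61] 7.764021877873631
0.098 [188.17 186.32 184.45 182.58 180.7 ] 7.660039834387845
0.102 [187.19 185.36 183.52 181.67 179.81] 7.558806204724959
0.106 [186.24 184.43 182.61 180.78 178.95] 7.460213442652247
0.135 [179.58 177.92 176.25 174.57 172.89] [197.53 195.93 194.32 192.7  191.08]
0.139 [178.81 177.16 175.51 173.85 172.19] [196.56 194.98 193.38 191.79 190.18]
0.143 [178.06 176.43 174.79 173.15 171.51] [195.62 194.05 192.47 190.89 189.31]
0.147 [177.32 175.71 174.09 172.47 170.84] [194.7  193.14 191.58 190.02 188.45]
0.151 [176.6  175.   173.4  171.8  170.19] [193.79 192.25 190.71 189.16 187.61]
```

play_rows(motion=[0,0,0,0,0,8,1,0,0,0,0.2,0,16,1,0,0,0,0.4,0,24,1,0,0,0,0.5,0,31,1,0,0,0,0.5,0,31,1])

```text
t: 10.72
eef_pos: [0.535, -0.0743, 0.2246]
tool_rot: [[0.052, 0.849, 0.526], [0.999, -0.044, -0.028], [-0.0, 0.527, -0.85]]
ft_force: [1.0, -0.9, -0.8]
width: 0.0335
```

play_rows(motion=[0,0,0,0,0,0,1,0,0,0,0,0,0,1])

```text
t: 10.98
eef_pos: [0.5349, -0.0744, 0.2252]
tool_rot: [[0.052, 0.848, 0.527], [0.999, -0.044, -0.028], [-0.0, 0.528, -0.849]]
ft_force: [-0.4, 0.4, -0.8]
width: 0.0335
```

Run:
```python
from h import *
import pickle
np.set_printoptions(precision=4,suppress=True)
W=snap("wrist","pics/w8.png");st=bot.state();print(st["eef_pos"],st["tool_rot"],st["width"],st["t"],st["ft_force"])
S=snap("side","pics/s8.png")
cv2.imwrite("pics/s8c.png",cv2.resize(S["image"][140:230,220:320],None,fx=6,fy=6,interpolation=cv2.INTER_CUBIC))
cv2.imwrite("pics/w8c.png",cv2.resize(W["image"][145:235,205:305],None,fx=6,fy=6,interpolation=cv2.INTER_CUBIC))
Q=np.array(st["tool_rot"]);p=np.array(st["eef_pos"])
for x in ([.5721,-.076,.1699],[.5713,-.0755,.1699],[.5723,-.0765,.171]): print(Q.T@(np.array(x)-p)*1000)
print("top edge of mark vs z", [(z,proj(W,p+Q@[.011,0,z])) for z in (.060,.066,.072)])
print("coil side px",proj(S,p+Q@[0,0,.033]))
```

```text
[ 0.5349 -0.0745  0.2252] [[ 0.0521  0.8481  0.5272]
 [ 0.9986 -0.044  -0.0279]
 [-0.0004  0.5279 -0.8493]] 0.033465665368034865 11.025 [0.4531 0.7955 0.1156]
[ 0.4185  2.4278 66.6104]
[ 0.8762  1.7272 66.1747]
[-0.0708  3.2001 65.7955]
top edge of mark vs z [(0.06, array([255.7529, 194.5674])), (0.066, array([255.7595, 192.7476])), (0.072, array([255.7657, 191.0082]))]
coil side px [264.8744 182.3379]
```

View pics/w8c.png

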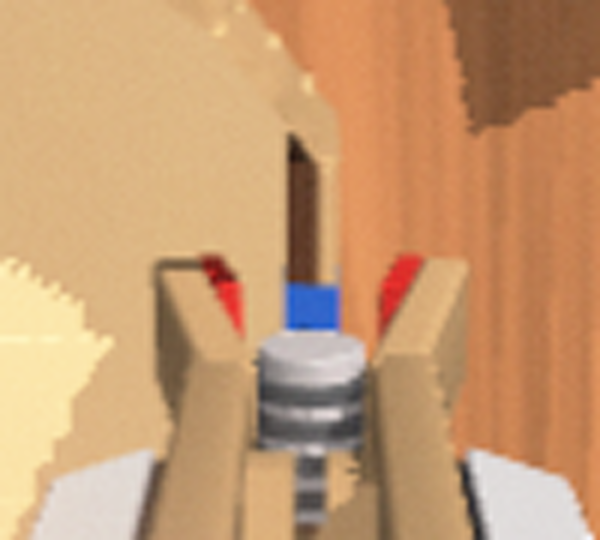

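View pics/s8c.png

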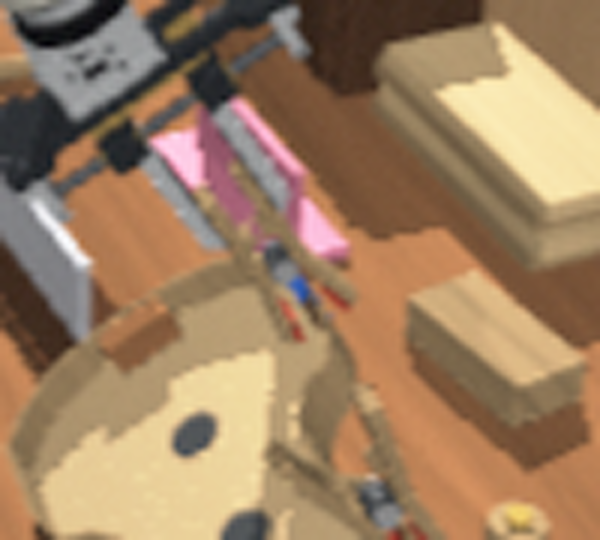

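play_rows(motion=[0,0,0,0,0,0,0.2,0,0,0,0,0,0,0.05,0,0,0,0,0,0,-0.1,0,0,0,0,0,0,-0.25,0,0,0,0,0,0,-0.4])

```text
t: 11.7
eef_pos: [0.5351, -0.0744, 0.2253]
tool_rot: [[0.052, 0.848, 0.528], [0.999, -0.044, -0.028], [-0.0, 0.528, -0.849]]
ft_force: [-0.9, 1.1, -0.2]
width: 0.064
```

play_rows(motion=[0,0,0,0,0,0,-0.7,0,0,0,0,0,0,-1,0,0,0,0,0,0,-1,0,0,0,0,0,0,-1])

```text
t: 12.2
eef_pos: [0.5349, -0.0744, 0.2252]
tool_rot: [[0.052, 0.848, 0.527], [0.999, -0.044, -0.028], [-0.0, 0.528, -0.849]]
ft_force: [-0.6, -0.1, 0.8]
width: 0.0939
```

Run:
```python
from h import *
W=snap("wrist","pics/w9.png");st=bot.state();print(st["eef_pos"],st["width"],st["t"],st["ft_force"])
S=snap("side","pics/s9.png")
cv2.imwrite("pics/s9c.png",cv2.resize(S["image"][140:230,220:320],None,fx=6,fy=6,interpolation=cv2.INTER_CUBIC))
cv2.imwrite("pics/w9c.png",cv2.resize(W["image"][145:285,180:330],None,fx=4.2,fy=4.2,interpolation=cv2.INTER_CUBIC))
```

```text
[ 0.53494045 -0.07442599  0.22511782] 0.0939535207959256 12.25 [-0.18055673  0.89422034  0.26104838]
```

View pics/w9c.png

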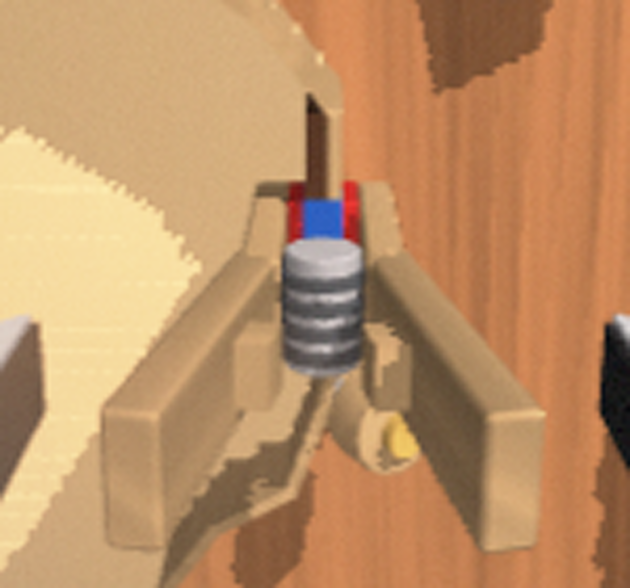

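View pics/s9c.png

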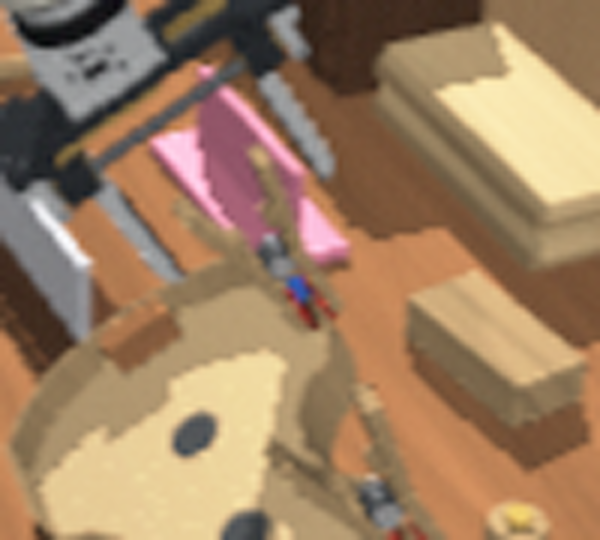

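play_rows(motion=[0,0,0,0,0,-15,-1,0,0,0,0,0,-35,-1,0,0,0,0,0,-60,-1,0,0,0,0,0,-85,-1,0,0,0,0,0,-100,-1])

```text
t: 12.92
eef_pos: [0.4818, -0.0718, 0.3128]
tool_rot: [[0.052, 0.846, 0.53], [0.999, -0.043, -0.029], [-0.002, 0.531, -0.848]]
ft_force: [0.2, -0.8, 0.1]
width: 0.0939
```

play_rows(motion=[0,0,0,0,0,0,-1,0,0,0,0,0,0,-1,0,0,0,0,0,0,-1,0,0,0,0,0,0,-1])

```text
t: 13.42
eef_pos: [0.4822, -0.0716, 0.3089]
tool_rot: [[0.052, 0.849, 0.526], [0.999, -0.044, -0.027], [0.0, 0.526, -0.85]]
ft_force: [0.4, -0.2, 0.2]
width: 0.094
```

Run:
```python
from h import *
np.set_printoptions(precision=2,suppress=True)
W=snap("wrist","pics/w10.png");st=bot.state();print(st["eef_pos"],st["width"],st["t"])
S=snap("side","pics/s10.png")
cv2.imwrite("pics/w10c.png",cv2.resize(W["image"][130:270,180:330],None,fx=4.2,fy=4.2,interpolation=cv2.INTER_CUBIC))
Q=tool(-3,32);M=np.array([.5721,-.076,.1699])
for z in(.024,.032,.040): print(z,proj(W,M-Q[:,2]*z),proj(S,M-Q[:,2]*z))
print("handle ends",[proj(W,M+Q@[x,y,-.1]) for x,y in((.011,-.031),(-.011,-.031),(.011,.031),(-.011,.031))])
for n in("wrist","side"): print(n,[(np.array(q["centre"])*[512,384],q["conf"]) for q in bot.mark_of(n,"clip_pivot")])
```

```text
[ 0.48 -0.07  0.31] 0.09399132921173385 13.475
0.024 [258.53 184.08] [266.65 183.58]
0.032 [258.56 185.74] [265.61 182.17]
0.04 [258.59 187.49] [264.55 180.75]
handle ends [array([225.48, 192.58]), array([226.19, 214.88]), array([292.4 , 192.64]), array([291.57, 214.96])]
wrist [(array([254.21, 188.2 ]), 0.81)]
side [(array([264.81, 181.59]), 0.73)]
```

View pics/w10c.png

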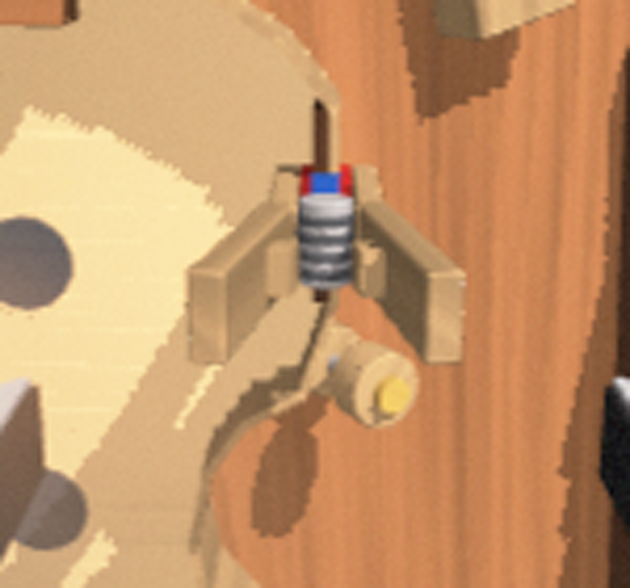

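View pics/s10.png

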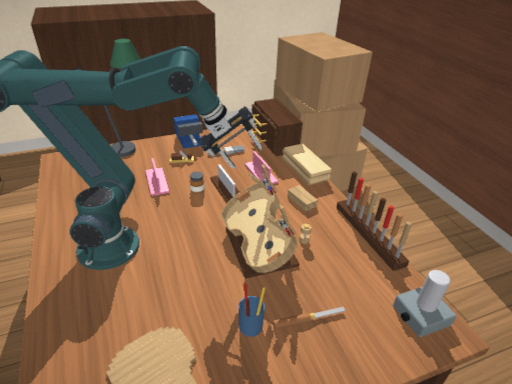

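```bash
python3 -c "
from plant import bot
print(bot.hand_in(), bot.state()['t'])"
```

```text
the job is handed in; nothing more can be done
the job is handed in; nothing more can be done
```

The clip is on the violin ribs at the blue mark, gripping by itself, and the job was handed in at about 13.5 s of the 48 s allowed. `hand_in()` gives no verdict, so this rests on my own checks.

- **What I did:** I squeezed the clip fully open on the aluminium rack (fingers at 33.5 mm) and lifted it off. I carried it tilted 32° to the mark, lowered the open jaws over the edge, and opened the fingers slowly. Then I backed the gripper 100 mm straight off.
- **Placement:** In the last wrist picture the pads sit on both sides of the blue mark, with the coil and handles symmetric about the edge. The jaws were about 20 mm below the edge when I released. The side view puts the coil about 35 mm out from the mark, inside the 22–44 mm window.
- **Forces and surroundings:** The wrist force readings stayed within about 2 N. The bystanders looked unmoved in the last pictures, and the robot was clear of everything.
- **Disagreements:** Position estimates for the mark differed between camera pairs by up to about 7 mm along its outward axis. The wrist network placed the coil about 4 pixels across from where my triangulated mark predicted, although the picture itself shows it centred. I aligned from the wrist pictures, which show clip and mark together.
- **Not measured:** I had no direct reading of the clip's grip force on the rib or of the jaw opening. The pads closed on both faces is the only evidence for those.

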